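# Index the tester carousel to its next locked position

### The job

Turn the tester carousel to its next locked position: draw the red-knobbed spring pin up out of its hole, swing the wheel anticlockwise (seen from above) and find the blue rail's hole by feel, so that the pin drops fully home. Then try the lock by pressing the knob sideways, along the swing, with a steady 10 N or so for half a second, and let go; never ram or force the pin (keep well below 18 N), and leave the things standing around alone.

Things in the scene. Friction and masses are not known exactly. Their poses are not given: they have to be found in the camera images.
- carousel: the carousel's fixed base, a black disc 310 mm across, 18 mm high, fixed to the counter; origin on the counter on the wheel's vertical axis; z up; x points to the first hole, where the pin starts. On it stand two arc rails, tops 40 mm above the counter, 36 mm wide, centred 130 mm from the axis: silver, with the first hole, and blue (stop_rail in the rules), with the only other hole
- first_hole (a point): mouth of the first hole, in the silver rail's top. The blue rail's place is not given: it is clamped elsewhere each time, its hole 46 to 70 degrees (0.80 to 1.22 rad) anticlockwise from the first, at the same 130 mm radius. Both holes are 13 mm square, 22 mm deep. Together the rails give the pin a level track from hole to hole and on to the end stop
- wheel (a joint): angle of the wheel (white disc 200 mm across, sample jars reaching 101 mm above the counter, black ball on the axis 125 mm, a steel arm carrying the pin) in rad from the first hole, growing anticlockwise from above; 0 at the start, end stops at -0.12 and 1.45. About 1 N of drag at the knob (2 N with the pin riding on a rail); stays where left
- plunger (a joint): lift of the upright spring pin (plunger_c0 in the rules), m: 0 home in a hole, about 0.0115 nose riding on a rail, 0.021 upper stop. Pin 10 mm thick, round nose, held in the wheel's arm 130 mm from the axis, goes round with the wheel. Spring pushes it down with 4 N (home) to 7 N (drawn): it drops by itself over a hole, 1.5 mm play all round, and then locks the wheel
- knob (a point): centre of the pin's red knob, an upright cylinder 26 mm across, 36 mm high, gripped from above; with the pin home it is 98 mm above the counter, and the dark bush under the knob ends 73 mm above the counter. Its x axis points away from the wheel's axis, y along the anticlockwise swing
- tub: bystander: white lidded tub, 84 mm across, 85 mm high; origin at its underside's centre, z up
- bottle: bystander: small amber bottle, 44 mm across, 100 mm high; origin at its underside's centre, z up
- tray: bystander: open cardboard tray, 100 x 80 mm, 45 mm high; origin at its underside's centre, z up

How it is judged:
On the way, in this order (a step that is already met when the one before it is completed fails the run):
1. the pin is drawn up clear of the first hole (value of joint plunger above 0.0115 m and value of joint wheel below 0.3 rad), for 0.1 s.
2. the wheel is swung anticlockwise, away from the first hole (value of joint wheel above 0.35 rad), for 0.1 s.
3. with the pin home in the blue rail's hole, the lock is tried: the pin bears sideways on the blue rail with at least 6 N (value of joint plunger below 0.003 m and value of joint wheel above 0.7 rad and contact force between plunger_c0 and stop_rail above 6 N), for 0.2 s.
At the end, for the whole second after the job is handed in: the wheel stands still at the blue rail's hole (more than 0.7 rad round, where only that hole lets the pin down) with the pin home within 3 mm (value of joint wheel above 0.7 rad and value of joint plunger below 0.003 m and velocity of joint wheel between -0.05 and 0.05 rad/s); the robot touches nothing.
It fails at once if the pin is rammed or forced against a rail with more than 18 N (contact force between plunger_c0 and stop_rail above 18 N or contact force between plunger_c0 and carousel above 18 N).
It fails at once if a bystander is shoved by more than 20 mm or tipped (distance of any of tub, bottle, tray from where it was at the start of the episode above 0.02 m or angle between any of tub, bottle, tray's own z axis and vertical above 0.3 rad).
It also fails if it takes over 58 s, if anything falls off the work surface, if the arm or the gripper's body presses on something with over 40 N, if the wrist force passes 120 N, or if a joint passes its speed limit or range.

### The arm

A 6-joint arm with a two-finger parallel gripper is mounted at the origin on the work surface. World frame = base frame: x ahead of the robot, y to its left, z up, the work surface at z = 0. Lengths are in m, angles in rad, forces in N, time in s.
With the tool pointing down it reaches from about 0.325 to 0.775 m from the base axis. Payload 5.5 kg.
Tool frame: the origin (TCP) lies at the very end of the fingers, on their centre line; the grasp point (between the pads) lies 19 mm behind it; z points along the fingers, y is the direction in which the jaws open and shut (so a half turn about z gives the same grasp; the last joint's range is limited). The gripper opens to 88 mm and grips with 3 to 60 N. Pads are 20 mm wide; open, the fingers measure 115 mm over their backs; the gripper's body (75 mm by 178 mm) begins 61 mm behind the grasp point.
Start: joints at [1.136, 0.091, 1.231, -0, 1.82, -0.057], TCP at [0.221, 0.558, 0.183] pointing down, gripper open.
Joint ranges: [-2.87, 2.87], [-0.86, 2.18], [0.17, 2.46], [-1.51, 4.65], [0.06, 2.69], [-2.65, 2.65]. Speed limits (rad/s): [2.57, 2.57, 3.01, 3.14, 3.14, 3.14].

### API

Orientations are given as a rotation vector (axis times angle).
In Python, from workcell import status, read_camera, manip gives the robot as it stands.
- The arm moves only by the tool carry_out, never from a script. Its argument "deltas" is a list that holds one entry, the list of rows, each a list of 4 numbers: the shift along the tool's x, y, z in units of 40 mm (1.0 is 40 mm), then the turn about the tool's z in units of 8 degrees (1.0 is 8 degrees). A call has 1 to 8 rows; each row shifts and turns the commanded pose from where the row before left it, along the tool's axes as they then stand; what a row does not reach is not made up. A row lasts 1/10 s, in which the tool goes at most 50 mm and 8.59 degrees, less where a joint would pass 70% of its speed; a pose out of reach is approached as far as the arm can. A call is refused whole if a number of a shift passes 1 or a number of a turn 1, either way. A call with a gripper value outside its range is refused whole. "hand" is the finger opening in mm, from 0 to 87.8, set as the call begins (left out, the last holds). The fingers move at their own pace and stop on an object; the grip force is fixed at half the most. Time passes only in rows, so rows that do not move let the fingers close. It gives the time, the measured TCP pose, the force and the opening at its end, in the units of the state.
- status.sense(): the state, without advancing time (a new reading comes with each control period).
- read_camera(name): name is "scene" or "side" or "wrist"; returns a dict with "frame" (480x640x3 uint8, red, green, blue), "fx", "fy", "cx", "cy" (pixels), "D" ([k1, k2, p1, p2, k3] as OpenCV has them; the pictures are not rectified), "camera_from_world" (4x4, takes a point from world to camera coordinates). Camera axes: x right, y down, z forward; pixel columns grow to the right and rows downward; lengths in m; the calibration is good to about 2 mm. A picture is of the moment at which its call begins. There is no depth.
- manip.sign_off(): hands the job in, once; it reports no verdict.
The state is a dict: "time": time; "q": joint angles; "joint_vel": joint speeds; "tau": joint torques, N m; "tcp_pos": TCP position; "ee_rot": TCP orientation; "contact_force": force on the tool from outside, world axes, zero at the start; "moment": the same for the moment, N m; "width": finger opening in m.
Only numpy, scipy, OpenCV 4.12 (cv2) and the standard library are available. Lean on these libraries where they do the work, as an engineer would, in place of code of your own. Each camera call takes 0.05 s, during which the arm holds its last target.

## Working session

There is one attempt and no reset: what is moved stays moved. The work goes in short steps, Python scripts to look and compute and a tool call to move; the robot and the scene stay as the last step left them, time stands still between calls to the robot, and variables do not carry over. Pictures are saved under pics/ and viewed, and the job is handed in when it is done.

Besides the shell and the picture viewer there is one more tool, called after "Request:" as a command line: name --argument value ..., lists and objects as JSON in quotes. carry_out: Moves the arm, as the interface text tells. Its arguments: {"type":"object","properties":{"deltas":{"type":"array"},"hand":{"type":"number"}},"required":["deltas"]}

```bash
mkdir -p pics; ls; python3 - <<'E'
from workcell import status, read_camera
import cv2
print(status.sense())
for n in ("scene","side","wrist"):
    c=read_camera(n); cv2.imwrite(f"pics/{n}0.png",c["frame"][:,:,::-1]); print(n,c["fx"],c["D"],c["camera_from_world"].round(3).tolist() if hasattr(c["camera_from_world"],'round') else c["camera_from_world"])
E
```

```text
pics
{'time': 0.0, 'q': array([ 1.13632535e+00,  9.18304763e-02,  1.23188155e+00,  1.93922962e-06,
        1.81982919e+00, -5.67497558e-02]), 'joint_vel': array([-0.00066272,  0.00099619, -0.00089638,  0.0003855 ,  0.00030592,
        0.00137534]), 'tau': array([-1.08724907e-03, -4.46452224e+01, -4.06447363e+01,  6.97369175e-02,
        2.91553274e-02, -1.45760887e-04]), 'tcp_pos': array([0.22114737, 0.55734112, 0.18192642]), 'ee_rot': array([-5.89711962e-01, -3.08526291e+00,  2.96778214e-03]), 'contact_force': array([ 0.88622367, -0.04977731, -0.0488863 ]), 'moment': array([ 0.06578206, -0.01355536, -0.03841114]), 'width': 0.08770925392657154}
scene 602.2415942366642 [-0.18537795  0.          0.          0.          0.        ] [[0.465, 0.885, 0.022, -0.249], [0.58, -0.286, -0.763, -0.241], [-0.669, 0.367, -0.646, 1.687], [0.0, 0.0, 0.0, 1.0]]
side 460.2861910196002 [-0.00927418  0.          0.          0.          0.        ] [[0.79, -0.612, 0.0, -0.402], [-0.302, -0.39, -0.87, 0.233], [0.533, 0.687, -0.494, 0.935], [0.0, 0.0, 0.0, 1.0]]
wrist 349.3574552008987 [-0.00762083  0.          0.          0.          0.        ] [[0.368, 0.93, -0.001, -0.6], [0.895, -0.354, 0.269, -0.033], [0.25, -0.1, -0.963, 0.39], [0.0, 0.0, 0.0, 1.0]]
```

View pics/scene0.png

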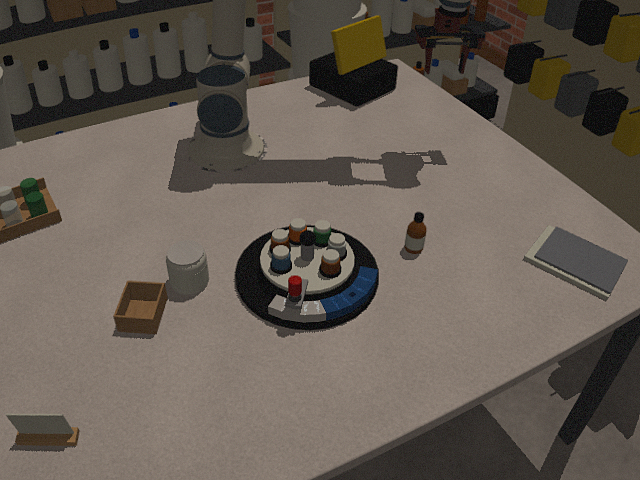

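View pics/side0.png

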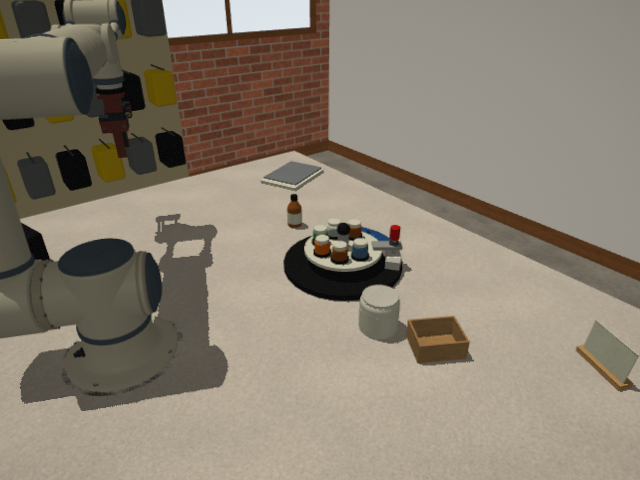

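View pics/wrist0.png

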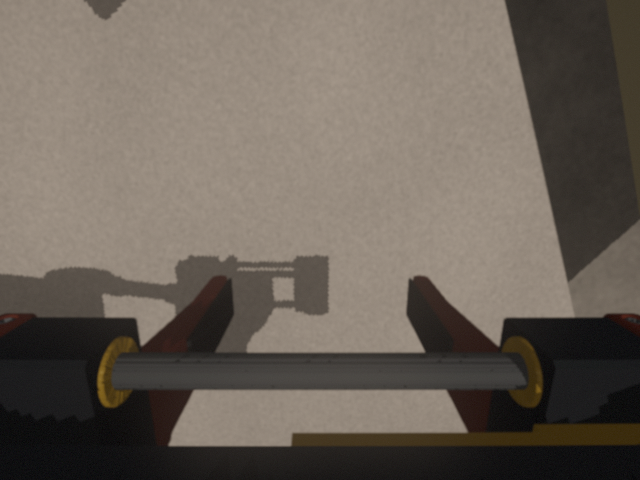

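The scene view shows the knob (red) near (295,287), the axis ball near (307,241) and the blue rail around (350,293). The side view shows the knob near (395,233) and the ball near (343,230). Next I'll measure them.

```bash
cat > h.py <<'E'
import numpy as np, cv2
from workcell import status, read_camera
def K(c): return np.array([[c["fx"],0,c["cx"]],[0,c["fy"],c["cy"]],[0,0,1.]])
def ray(c,p):
    n=cv2.undistortPoints(np.array([[p]],float),K(c),np.array(c["D"],float))[0,0]
    T=np.array(c["camera_from_world"]); R,t=T[:3,:3],T[:3,3]
    return -R.T@t, R.T@np.array([n[0],n[1],1.])
def onz(c,p,z):
    o,d=ray(c,p); return o+d*(z-o[2])/d[2]
def tri(c1,p1,c2,p2):
    o1,d1=ray(c1,p1);o2,d2=ray(c2,p2)
    s=np.linalg.lstsq(np.c_[d1,-d2],o2-o1,rcond=None)[0]
    a,b=o1+s[0]*d1,o2+s[1]*d2; return (a+b)/2,np.linalg.norm(a-b)
def proj(c,P):
    T=np.array(c["camera_from_world"]); r=cv2.Rodrigues(T[:3,:3])[0]
    return cv2.projectPoints(np.array(P,float).reshape(-1,1,3),r,T[:3,3],K(c),np.array(c["D"],float))[0][:,0]
def red(c,box=None):
    h=cv2.cvtColor(c["frame"],cv2.COLOR_RGB2HSV); m=(((h[...,0]<4)|(h[...,0]>176))&(h[...,1]>190)&(h[...,2]>90)).astype(np.uint8)
    if box: 
        k=np.zeros_like(m);k[box[1]:box[3],box[0]:box[2]]=1;m*=k
    n,l,s,ce=cv2.connectedComponentsWithStats(m)
    return [(s[i].tolist(),ce[i]) for i in np.argsort(-s[1:,4])[:3]+1] if n>1 else []
E
python3 - <<'E'
from h import *
s=read_camera("scene");d=read_camera("side")
a=red(s,(230,220,390,330));b=red(d,(360,210,420,280));print(a,b)
print(tri(s,a[0][1],d,b[0][1]))
for n,c,(x0,y0,x1,y1) in (("s",s,(225,210,390,330)),("d",d,(275,185,415,300))):
    cv2.imwrite(f"pics/z{n}.png",cv2.resize(c["frame"][y0:y1,x0:x1,::-1],None,fx=4.8,fy=4.8,interpolation=cv2.INTER_CUBIC))
E
```

```text
[([289, 276, 12, 9, 87], array([294.62068966, 280.01149425]))] [([390, 225, 10, 12, 46], array([394.19565217, 228.43478261]))]
(array([ 0.65826664, -0.10810066,  0.11054557]), np.float64(0.0006346651474615004))
```

View pics/zs.png

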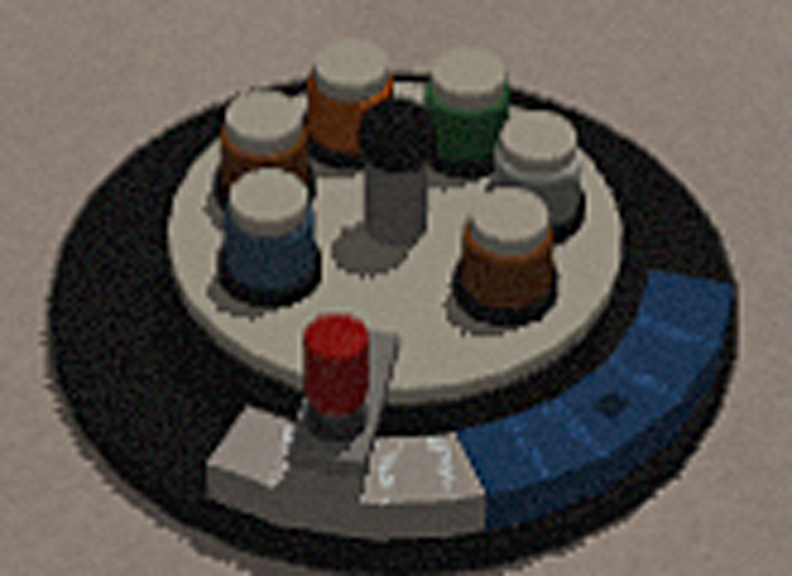

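View pics/zd.png

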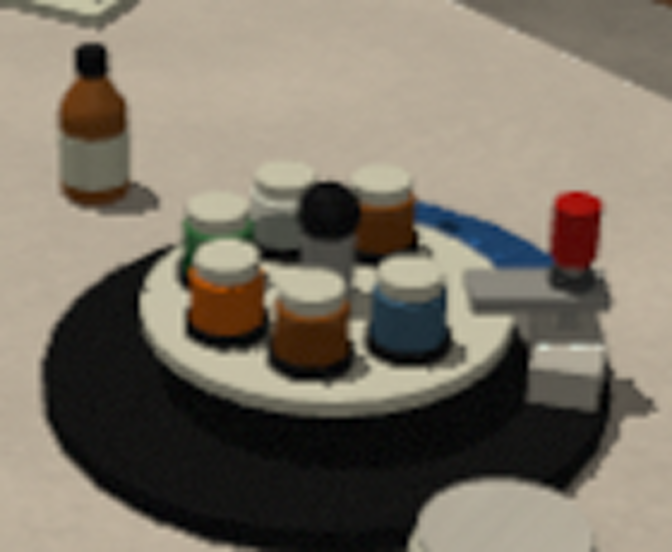

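```bash
python3 - <<'E'
from h import *
s=read_camera("scene");d=read_camera("side")
Z=lambda x,y,x0,y0:(x0+(x+.5)/4.8-.5,y0+(y+.5)/4.8-.5)
kn=tri(s,Z(337,366,225,210),d,Z(576,231,275,185));print("knob",kn)
ba=tri(s,Z(397,137,225,210),d,Z(329,212,275,185));print("ball",ba)
ho=onz(s,Z(611,404,225,210),.04);print("hole",ho)
C=ba[0][:2]
for P in (kn[0][:2],ho[:2]):
    v=P-C;print(np.hypot(*v),np.degrees(np.arctan2(v[1],v[0])))
for n,h in(("tub",0),):pass
# tub/bottle/tray rough at ground
for n,p in (("tub",(188,285)),("bottle",(415,249)),("tray",(141,325))): print(n,onz(s,p,0))
# base disc ellipse: black contour in scene
g=cv2.cvtColor(s["frame"],cv2.COLOR_RGB2GRAY)
# knob mask refine
for c,box in((s,(230,220,390,330)),(d,(380,210,420,280))):
    f=c["frame"].astype(int);m=(f[...,0]>70)&(f[...,1]<45)&(f[...,2]<45)
    k=np.zeros_like(m);k[box[1]:box[3],box[0]:box[2]]=1;m&=k
    n,l,st,ce=cv2.connectedComponentsWithStats(m.astype(np.uint8));i=1+np.argmax(st[1:,4]);print(st[i],ce[i])
E
```

```text
knob (array([ 0.66065641, -0.10876622,  0.09753251]), np.float64(0.0003196290883564134))
ball (array([ 0.55800919, -0.02896399,  0.1082704 ]), np.float64(0.0009253647036251778))
hole [0.68081586 0.00965936 0.04      ]
0.13001864445947933 -37.86297987653469
0.12873710779620398 17.458640007679335
tub [ 0.47105249 -0.26929777  0.        ]
bottle [0.59096522 0.23432042 0.        ]
tray [ 5.37398885e-01 -3.92452716e-01  1.11022302e-16]
[288 276  14   9 101] [294.59405941 280.06930693]
[390 225  10  16 129] [394.5503876 232.6744186]
```

Checks on the measurements: the knob is 130.0 mm from the axis at z = 97.5 mm. The blue hole is at radius 128.7 mm, about 55.3° round. Both agree with the given sizes. Tool y should lie tangentially, which is about +16° of turn, and then I go over.

Request:
carry_out --deltas '[[[0,0,0,1],[0,0,0,1],[-0.94,-0.32,0,0],[-0.94,-0.32,0,0],[-0.94,-0.32,0,0],[-0.94,-0.32,0,0],[-0.94,-0.32,0,0],[-0.94,-0.32,0,0]]]' --hand 60

```text
time: 1.15
tcp_pos: [0.3537, 0.3577, 0.1832]
ee_rot: [1.013, 2.973, 0.001]
contact_force: [1.0, 0.1, -0.6]
width: 0.0601
```

Request:
carry_out --deltas '[[[-0.94,-0.32,0,0],[-0.94,-0.32,0,0],[-0.94,-0.32,0,0],[-0.94,-0.32,0,0],[-0.94,-0.32,0,0],[-0.94,-0.32,0,0],[-0.94,-0.32,0,0],[-0.94,-0.32,0,0]]]'

```text
time: 1.95
tcp_pos: [0.5294, 0.0928, 0.1832]
ee_rot: [1.014, 2.973, 0.0]
contact_force: [0.4, 0.7, 0.2]
width: 0.0602
```

Request:
carry_out --deltas '[[[-0.94,-0.32,0,0],[-0.94,-0.32,0,0],[-0.94,-0.32,0,0],[-0.94,-0.32,0,0],[-0.94,-0.32,0,0],[0,0,0,0],[0,0,0,0]]]'

```text
time: 2.65
tcp_pos: [0.6384, -0.0717, 0.1821]
ee_rot: [-1.015, -2.971, -0.0]
contact_force: [-0.1, 0.8, 1.3]
width: 0.0599
```

```bash
cat >> h.py <<'E'
from scipy.spatial.transform import Rotation as Ro
def to(P):
    s=status.sense();R=Ro.from_rotvec(s["ee_rot"]).as_matrix()
    print("t",s["time"],"tcp",s["tcp_pos"].round(4),"yang",np.degrees(np.arctan2(R[1,1],R[0,1])).round(2),"w",s["width"],"F",s["contact_force"].round(2))
    if P is not None: print("delta tool mm",(R.T@(np.array(P)-s["tcp_pos"])*1000).round(1),"units",(R.T@(np.array(P)-s["tcp_pos"])/.04).round(3))
E
python3 - <<'E'
from h import *
to([.6605,-.1087,.080])
w=read_camera("wrist");cv2.imwrite("pics/w1.png",w["frame"][:,:,::-1])
print(proj(w,[[.6605,-.1087,.116],[.558,-.029,.125],[.6808,.0097,.04]]))
E
```

```text
t 2.65 tcp [ 0.6384 -0.0717  0.1821] yang 52.27 w 0.05992296466155507 F [-0.14  0.8   1.32]
delta tool mm [-40.3 -15.6 102.1] units [-1.007 -0.391  2.552]
[[299.7706581  287.33049633]
 [296.87745534 120.86208554]
 [409.79961795 204.66473033]]
```

View pics/w1.png

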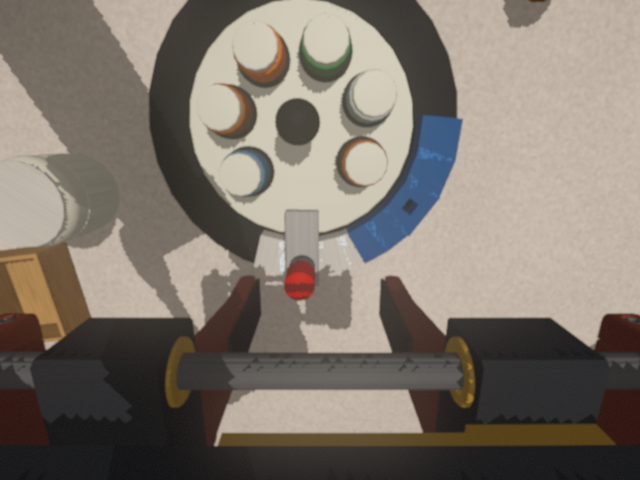

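The wrist view agrees with the projections: knob top at (300,288), hole at (410,206), ball at (297,121). I move over the knob and go down.

Request:
carry_out --deltas '[[[-0.5,-0.2,0,0],[-0.5,-0.19,0,0],[0,0,0.5,0],[0,0,0.5,0],[0,0,0,0]]]'

```text
time: 3.2
tcp_pos: [0.6589, -0.1062, 0.1401]
ee_rot: [-1.01, -2.97, 0.0]
contact_force: [-0.8, -0.3, -1.4]
width: 0.06
```

```bash
python3 - <<'E'
from h import *
to([.6605,-.1087,.080])
w=read_camera("wrist");cv2.imwrite("pics/w2.png",w["frame"][:,:,::-1])
print(proj(w,[[.6605,-.1087,.116]]))
E
```

```text
t 3.2 tcp [ 0.6589 -0.1062  0.1401] yang 52.45 w 0.05998065833860542 F [-0.75 -0.26 -1.37]
delta tool mm [-3.1 -0.9 60.1] units [-0.076 -0.023  1.502]
[[317.17966348 260.80921497]]
```

View pics/w2.png

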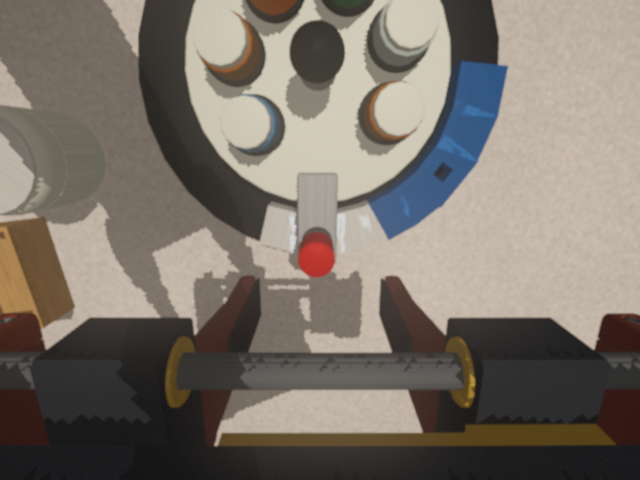

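The knob top is at (317,259), centred between the fingers. I go down 60 mm.

Request:
carry_out --deltas '[[[-0.07,-0.02,0.5,0],[0,0,0.5,0],[0,0,0.45,0],[0,0,0,0],[0,0,0,0]]]'

```text
time: 3.75
tcp_pos: [0.6626, -0.1097, 0.0869]
ee_rot: [1.012, 2.973, 0.0]
contact_force: [0.6, 0.9, 1.3]
width: 0.06
```

```bash
python3 - <<'E'
from h import *
to([.6605,-.1087,.081])
for n,b in(("side",(300,130,520,300)),("scene",(210,170,390,320))):
    c=read_camera(n)["frame"][b[1]:b[3],b[0]:b[2],::-1];cv2.imwrite(f"pics/{n}3.png",cv2.resize(c,None,fx=3,fy=3))
E
```

```text
t 3.75 tcp [ 0.6626 -0.1097  0.0869] yang 52.4 w 0.060024264066026595 F [0.64 0.93 1.27]
delta tool mm [ 2.3 -0.5  5.8] units [ 0.058 -0.012  0.146]
```

View pics/side3.png

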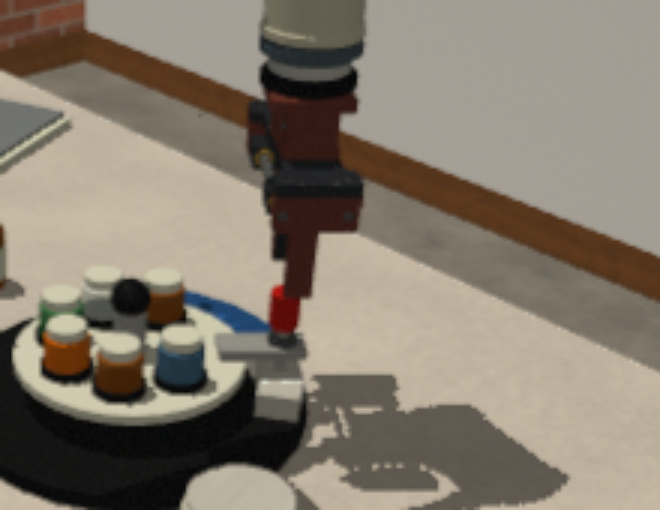

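View pics/scene3.png

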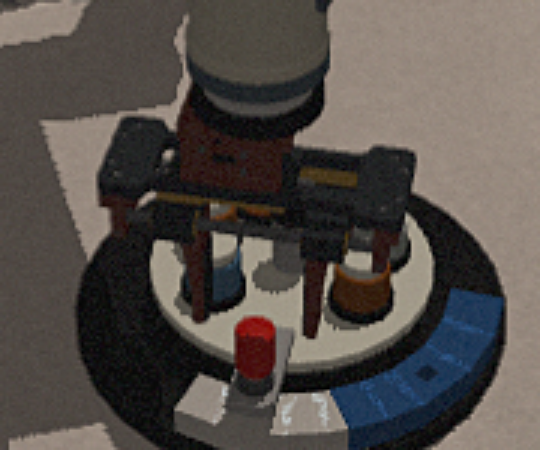

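The fingertips appear higher than the reported TCP, so I'll check that by projection.

```bash
python3 - <<'E'
from h import *
to([.6605,-.1087,.081])
s=status.sense();R=Ro.from_rotvec(s["ee_rot"]).as_matrix()
P=[s["tcp_pos"]+R@np.array([0,y,0]) for y in(-.035,0,.035)]
for n in("side","scene","wrist"):
    c=read_camera(n);f=c["frame"][:,:,::-1].copy()
    for p in proj(c,P): cv2.circle(f,tuple(int(round(v)) for v in p),2,(0,255,0),-1)
    b={"side":(300,130,520,300),"scene":(210,170,390,320),"wrist":(100,100,540,400)}[n]
    cv2.imwrite(f"pics/{n}4.png",cv2.resize(f[b[1]:b[3],b[0]:b[2]],None,fx=3 if n!="wrist" else 1.5,fy=3 if n!="wrist" else 1.5))
    print(n,proj(c,P).round(1).tolist())
E
cd pics; python3 -c "
import cv2,numpy as np
a=cv2.imread('scene4.png');b=cv2.imread('wrist4.png');b=cv2.resize(b,(a.shape[1]//2*1,200));a=cv2.resize(a,(450,375));print(a.shape)
cv2.imwrite('m4.png',a)"
```

```text
t 3.85 tcp [ 0.6632 -0.1101  0.0877] yang 52.39 w 0.05989171643783966 F [ 0.37 -0.3   0.11]
delta tool mm [ 3.1 -0.6  6.7] units [ 0.077 -0.014  0.167]
side [[397.4, 243.0], [395.4, 236.0], [393.4, 229.3]]
scene [[276.8, 288.1], [294.7, 290.6], [312.8, 293.2]]
wrist [[261.8, 269.1], [318.9, 269.1], [376.1, 269.2]]
(375, 450, 3)
```

View pics/scene4.png

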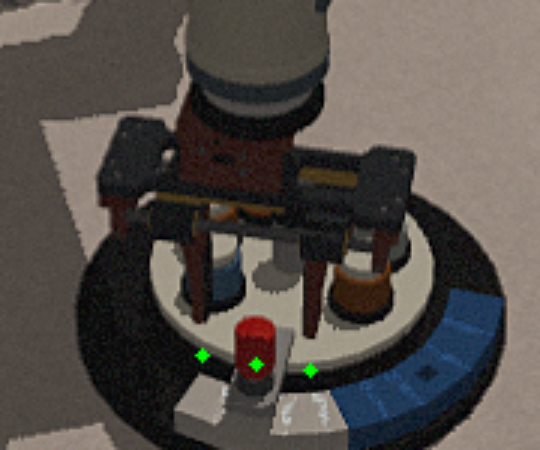

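View pics/wrist4.png

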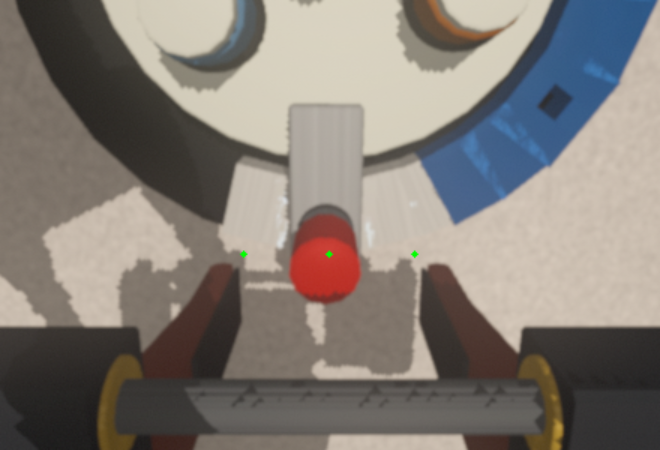

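View pics/side4.png

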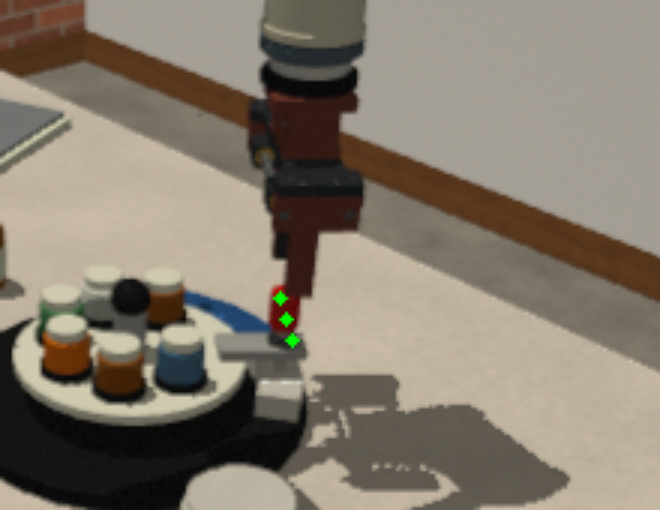

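```bash
python3 - <<'E'
from h import *
s=status.sense();R=Ro.from_rotvec(s["ee_rot"]).as_matrix()
sc=read_camera("scene");sd=read_camera("side")
P,e=tri(sc,(210+201/3,170+321/3),sd,(300+299/3,130+296/3))
print(P,e,R.T@(P-s["tcp_pos"]))
P,e=tri(sc,(210+201/3,170+235/3),sd,(300+305/3,130+231/3))
print("body",P,e,R.T@(P-s["tcp_pos"]))
for h in(0,-.02,-.03,-.04,-.08):print(h,[proj(c,[s["tcp_pos"]+R@np.array([0,-.036,h])]).round(1).tolist() for c in(sc,sd)])
to(None)
E
```

```text
[ 0.64736371 -0.13797858  0.12454027] 0.003963528886693923 [-0.00456476 -0.03136318 -0.03781115]
body [ 0.64298165 -0.13731919  0.18776361] 0.004577791345869999 [-0.0008291  -0.03345267 -0.1010449 ]
0 [[[276.1, 288.3]], [[397.4, 243.6]]]
-0.02 [[[275.9, 280.9]], [[398.1, 236.5]]]
-0.03 [[[275.8, 277.1]], [[398.4, 233.0]]]
-0.04 [[[275.7, 273.3]], [[398.7, 229.4]]]
-0.08 [[[275.3, 257.5]], [[400.1, 214.7]]]
t 4.1 tcp [ 0.6627 -0.1104  0.086 ] yang 52.35 w 0.06009331129166735 F [-0.43  0.02 -0.01]
```

The three views put the visible fingertips about 35 mm above the reported TCP. First I'll centre accurately in the tool's y using the wrist view. Then I'll close stepwise and watch width and force: if the fingers really end above the knob they will meet nothing.

```bash
python3 - <<'E'
from h import *
to(None)
w=read_camera("wrist");f=w["frame"].astype(int)
m=((f[...,0]>100)&(f[...,1]<70)&(f[...,2]<70)).astype(np.uint8);m[:230]=0;m[310:]=0;m[:,:270]=0;m[:,370:]=0
n,l,st,ce=cv2.connectedComponentsWithStats(m);i=1+np.argmax(st[1:,4]);print(st[i],ce[i])
for r in (262,270,276,284,290): 
    q=np.where(m[r])[0]; print(r,(q.min(),q.max()) if len(q) else None, f[r,225:275].sum(1)[::3], f[r,370:420].sum(1)[::3])
s=status.sense();R=Ro.from_rotvec(s["ee_rot"]).as_matrix()
for z in(.116,.098):
  for px in [(ce[i][0],281),]:
    print(z,R.T@(onz(w,px,z)-s["tcp_pos"])*1000)
print("cam in tool",R.T@(ray(w,(320,240))[0]-s["tcp_pos"])*1000, R.T@ray(w,(320,240))[1], w["cx"])
cv2.imwrite("pics/w5.png",cv2.resize(w["frame"][220:320,200:440,::-1],None,fx=3.3,fy=3.3))
E
```

```text
t 4.1 tcp [ 0.6627 -0.1104  0.086 ] yang 52.35 w 0.06009331129166735 F [-0.43  0.02 -0.01]
[ 294  245   47   59 2156] [316.7755102  274.17439703]
262 (np.int64(297), np.int64(336)) [355 356 348 349 352 353 348 351 478 560 569 574 572 560 568 564 564] [578 574 575 576 573 567 578 577 576 582 582 570 578 578 571 588 575]
270 (np.int64(296), np.int64(337)) [535 375 348 351 359 352 349 355 349 382 365 361 358 498 557 557 560] [566 570 569 559 560 565 565 576 575 576 572 576 585 583 587 582 581]
276 (np.int64(295), np.int64(339)) [347 342 350 345 347 333 275 241 237 241 325 350 351 527 558 560 563] [361 370 557 564 562 463 337 306 351 436 553 575 582 577 588 577 570]
284 (np.int64(294), np.int64(340)) [356 356 347 348 209 192 206 209 205 194 171 178 342 355 350 341 354] [362 365 369 505 192 191 221 223 226 225 225 406 569 575 579 581 574]
290 (np.int64(297), np.int64(337)) [346 346 330 188 183 193 202 206 192 169 164 166 346 455 498 551 554] [361 367 363 419 175 184 189 199 202 202 203 205 299 578 586 584 585]
0.116 [  4.09474776  -0.81678377 -30.35696215]
0.098 [ -3.18346432  -0.9477976  -12.35170873]
cam in tool [  73.61971991    0.43472323 -202.35177745] [-0.26406698  0.00238637  0.96451939] 319.64477086385915
```

View pics/w5.png

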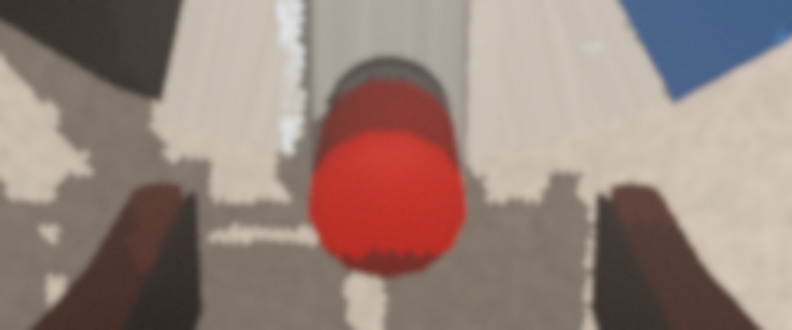

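The knob top is at zoom x ≈ 388 and the finger mid-line at 397, so the knob sits about 1.2 mm towards -y and about 3 mm towards +x. I correct that and then close step by step.

Request:
carry_out --deltas '[[[0.08,-0.03,0,0],[0,0,0,0],[0,0,0,0]]]' --hand 32

```text
time: 4.45
tcp_pos: [0.6589, -0.1093, 0.085]
ee_rot: [-1.014, -2.973, 0.0]
contact_force: [0.1, -0.2, 0.0]
width: 0.0395
```

Request:
carry_out --deltas '[[[0,0,0,0],[0,0,0,0],[0,0,0,0]]]' --hand 28

```text
time: 4.75
tcp_pos: [0.6591, -0.1093, 0.085]
ee_rot: [-1.014, -2.974, 0.0]
contact_force: [-0.8, -0.3, -0.0]
width: 0.0277
```

```bash
python3 - <<'E'
from h import *
to(None)
w=read_camera("wrist")
cv2.imwrite("pics/w6.png",cv2.resize(w["frame"][220:320,200:440,::-1],None,fx=3.3,fy=3.3))
c=read_camera("side")["frame"][200:250,360:440,::-1];cv2.imwrite("pics/s6.png",cv2.resize(c,None,fx=6,fy=6))
E
```

```text
t 4.75 tcp [ 0.6591 -0.1093  0.085 ] yang 52.35 w 0.02774575063372566 F [-0.79 -0.35 -0.01]
```

View pics/w6.png

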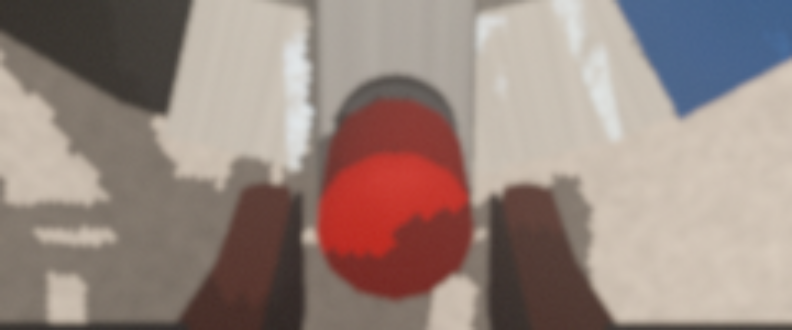

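View pics/s6.png

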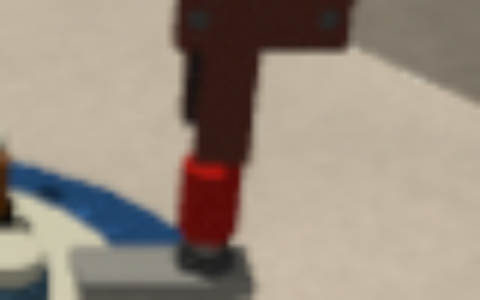

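In the wrist view the fingers are now centred on the knob (mid 395 against 395), and they still look above it. I close to 24 mm to see whether anything is between them.

Request:
carry_out --deltas '[[[0,0,0,0],[0,0,0,0],[0,0,0,0]]]' --hand 24

```text
time: 5.15
tcp_pos: [0.6591, -0.1093, 0.085]
ee_rot: [-1.014, -2.974, -0.0]
contact_force: [-0.7, -0.3, -0.0]
width: 0.0242
```

Nothing is between the fingers: they do end above the knob, so the true tips are about 35 mm above the reported TCP. I open again and lower in stages, checking by picture and force.

Request:
carry_out --deltas '[[[0,0,0,0],[0,0,0,0],[0,0,0,0],[0,0,0.2,0],[0,0,0.2,0],[0,0,0.2,0],[0,0,0,0]]]' --hand 44

```text
time: 5.85
tcp_pos: [0.6579, -0.1091, 0.0584]
ee_rot: [-1.012, -2.97, 0.001]
contact_force: [-0.4, 0.5, -0.4]
width: 0.0439
```

```bash
cat >> h.py <<'E'
def look(t):
    to(None)
    w=read_camera("wrist")["frame"][220:320,200:440,::-1];w=cv2.resize(w,None,fx=2,fy=2,interpolation=cv2.INTER_CUBIC)
    a=read_camera("side")["frame"][190:260,350:450,::-1];a=cv2.resize(a,None,fx=3.9,fy=3.9,interpolation=cv2.INTER_CUBIC)
    b=read_camera("scene")["frame"][225:325,250:390,::-1];b=cv2.resize(b,None,fx=3.9,fy=3.9,interpolation=cv2.INTER_CUBIC)
    W=np.zeros((600,800,3),np.uint8);W[:200,:480]=w;W[:a.shape[0],485:485+a.shape[1]][:, :315]=a[:,:315];W[205:205+b.shape[0],:b.shape[1]]=b[:395]
    cv2.imwrite(f"pics/{t}.png",W)
E
python3 -c "
from h import *
look('L1')"
```

```text
t 5.85 tcp [ 0.6579 -0.1091  0.0584] yang 52.35 w 0.04386412581685567 F [-0.37  0.5  -0.4 ]
```

View pics/L1.png

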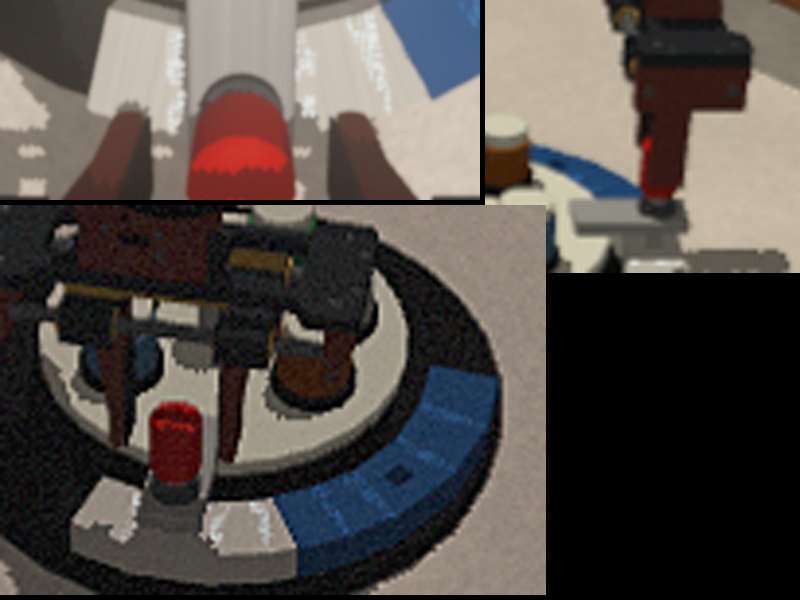

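The scene and side views both put the tips at z ≈ 92 mm, which means an offset of about 34 mm. The fingers straddle the knob and are centred (gap 152–328, knob 187–296). I lower 9 mm more, then close gradually.

Request:
carry_out --deltas '[[[0,0,0.12,0],[0,0,0.1,0],[0,0,0,0],[0,0,0,0]]]' --hand 30

```text
time: 6.4
tcp_pos: [0.6589, -0.1093, 0.052]
ee_rot: [-1.013, -2.973, 0.0]
contact_force: [-1.1, -0.0, 0.8]
width: 0.0299
```

Request:
carry_out --deltas '[[[0,0,0,0],[0,0,0,0],[0,0,0,0]]]' --hand 27

```text
time: 6.7
tcp_pos: [0.6592, -0.1094, 0.0525]
ee_rot: [1.013, 2.973, 0.0]
contact_force: [-0.2, -0.4, 0.9]
width: 0.0273
```

```bash
python3 -c "
from h import *
look('L2')"
```

```text
t 6.7 tcp [ 0.6592 -0.1094  0.0525] yang 52.36 w 0.02731085052485799 F [-0.23 -0.45  0.89]
```

View pics/L2.png

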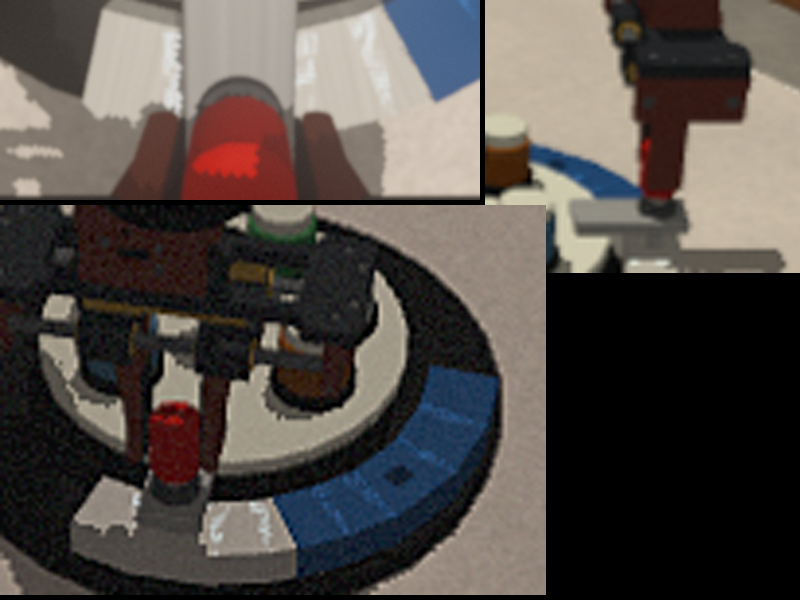

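The fingers now straddle the knob without contact force, so I close on it.

Request:
carry_out --deltas '[[[0,0,0,0],[0,0,0,0],[0,0,0,0]]]' --hand 25.5

```text
time: 7.15
tcp_pos: [0.6591, -0.1094, 0.0523]
ee_rot: [1.014, 2.973, -0.0]
contact_force: [-0.6, 0.2, 0.2]
width: 0.0253
```

Request:
carry_out --deltas '[[[0,0,0,0],[0,0,0,0],[0,0,0,0]]]' --hand 15

```text
time: 7.45
tcp_pos: [0.6591, -0.1094, 0.0523]
ee_rot: [1.014, 2.973, -0.0]
contact_force: [-0.4, -1.2, 0.6]
width: 0.0254
```

Gripped at 25.4 mm. I draw the pin up about 16 mm.

Request:
carry_out --deltas '[[[0,0,-0.1,0],[0,0,-0.1,0],[0,0,-0.1,0],[0,0,-0.1,0],[0,0,0,0],[0,0,0,0]]]'

```text
time: 8.05
tcp_pos: [0.6589, -0.1094, 0.0679]
ee_rot: [-1.014, -2.973, 0.0]
contact_force: [1.9, -2.2, -7.3]
width: 0.0254
```

```bash
python3 -c "
from h import *
look('L3')"
```

```text
t 8.05 tcp [ 0.6589 -0.1094  0.0679] yang 52.35 w 0.02541431840361202 F [ 1.87 -2.2  -7.26]
```

View pics/L3.png

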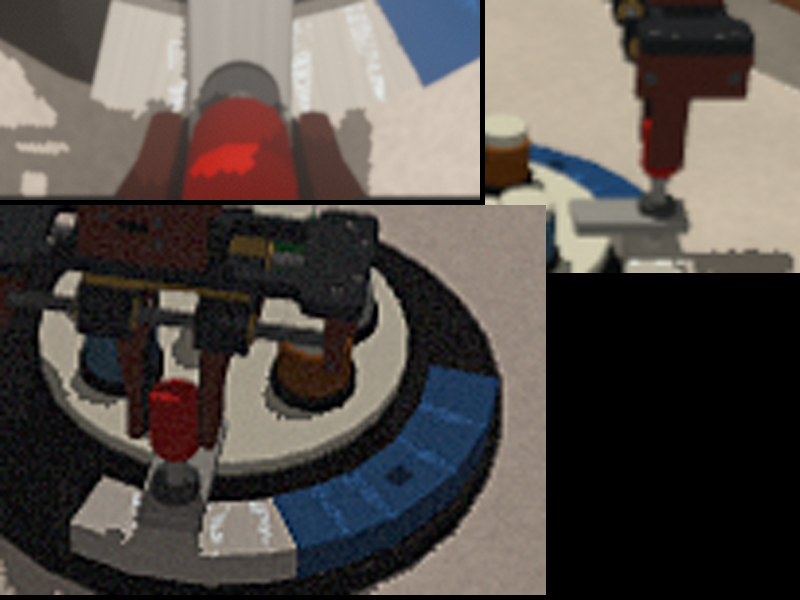

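Pin drawn about 15.6 mm with a spring force of 7 N. Now I swing anticlockwise in the tool frame: 4° per row with a chord of 9.07 mm.

Request:
carry_out --deltas '[[[0.008,0.227,0,-0.5],[0.008,0.227,0,-0.5],[0.008,0.227,0,-0.5],[0,0,0,0]]]'

```text
time: 8.6
tcp_pos: [0.6737, -0.0854, 0.0679]
ee_rot: [0.694, 3.064, 0.0]
contact_force: [2.6, -1.2, -7.7]
width: 0.0252
```

Request:
carry_out --deltas '[[[0.008,0.227,0,-0.5],[0.008,0.227,0,-0.5],[0.008,0.227,0,-0.5],[0.008,0.227,0,-0.5],[0.008,0.227,0,-0.5],[0,0,0,0]]]'

```text
time: 9.2
tcp_pos: [0.6856, -0.0419, 0.0681]
ee_rot: [0.154, 3.138, 0.0]
contact_force: [2.8, -1.0, -7.8]
width: 0.0256
```

Request:
carry_out --deltas '[[[0.008,0.227,0,-0.5],[0.008,0.227,0,-0.5],[0.008,0.227,0,-0.5],[0,0,0,0],[0,0,0,0]]]'

```text
time: 9.7
tcp_pos: [0.6854, -0.0157, 0.0682]
ee_rot: [-0.169, 3.137, 0.0]
contact_force: [3.6, 0.3, -7.0]
width: 0.0256
```

```bash
python3 -c "
from h import *
look('L4')
p=status.sense()['tcp_pos'][:2]-[.558,-.029];print(np.hypot(*p),np.degrees(np.arctan2(p[1],p[0])))"
```

```text
t 9.7 tcp [ 0.6854 -0.0157  0.0682] yang 96.17 w 0.02560964211273562 F [ 3.58  0.29 -6.98]
0.12808689917478694 5.898863067742634
```

View pics/L4.png

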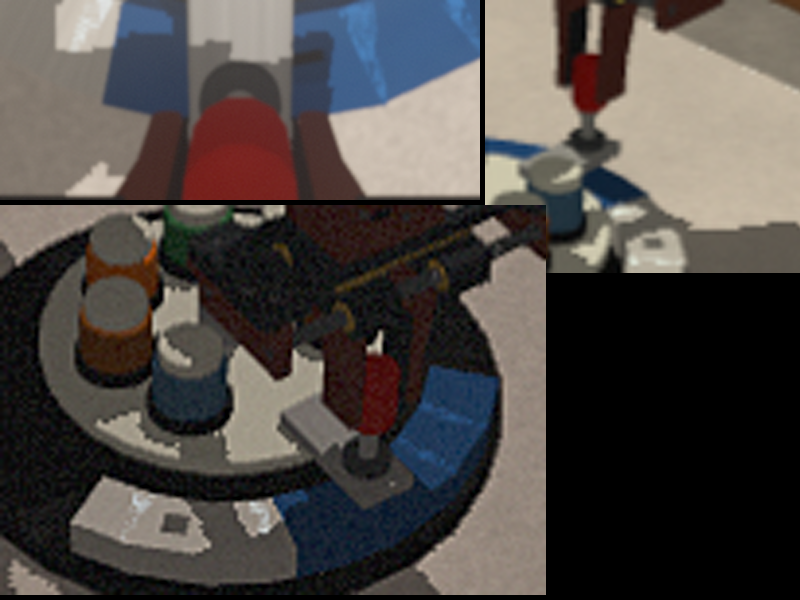

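The wheel is at about 44° with the pin up; the radial 3.6 N means I'm slightly inside the true circle. I swing 6° more, ease outwards a little, and then lower gently onto the blue rail.

Request:
carry_out --deltas '[[[-0.015,0.113,0,-0.25],[-0.015,0.113,0,-0.25],[0.002,0.113,0,-0.25],[0,0,0,0],[0,0,0.05,0],[0,0,0.03,0],[0,0,0,0]]]'

```text
time: 10.55
tcp_pos: [0.6833, -0.0019, 0.0644]
ee_rot: [0.337, -3.121, -0.0]
contact_force: [-5.4, -1.7, -6.9]
width: 0.0255
```

Request:
carry_out --deltas '[[[0,0,0.015,0],[0,0,0,0]]]'

```text
time: 10.75
tcp_pos: [0.6834, -0.002, 0.0642]
ee_rot: [0.337, -3.121, -0.0]
contact_force: [-5.6, -1.8, -6.7]
width: 0.0253
```

Request:
carry_out --deltas '[[[0.02,0,0.01,0],[0,0,0.01,0],[0,0,0,0]]]'

```text
time: 11.05
tcp_pos: [0.6835, -0.002, 0.064]
ee_rot: [0.338, -3.123, -0.0]
contact_force: [-5.3, -0.7, -3.9]
width: 0.0258
```

The vertical load fell to 3.9 N: the nose is on the rail. I loosen to a loose cage.

Request:
carry_out --deltas '[[[0,0,0,0],[0,0,0,0],[0,0,0,0]]]' --hand 29

```text
time: 11.35
tcp_pos: [0.685, -0.0019, 0.0653]
ee_rot: [-0.338, 3.12, -0.001]
contact_force: [0.7, 0.2, -0.1]
width: 0.0292
```

```bash
python3 -c "
from h import *
look('L5')
p=status.sense()['tcp_pos'][:2]-[.558,-.029];print(np.hypot(*p),np.degrees(np.arctan2(p[1],p[0])))"
```

```text
t 11.35 tcp [ 0.685  -0.0019  0.0653] yang 102.36 w 0.02917728021011924 F [ 0.75  0.22 -0.13]
0.1291031777899343 12.081273402855377
```

View pics/L5.png

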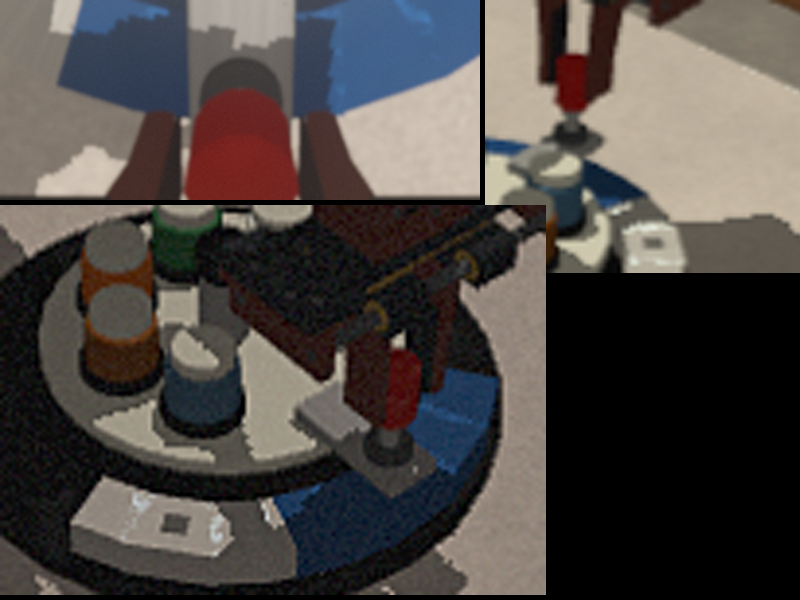

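The knob is loose in the cage (gaps of about 1.5 mm) and riding on the rail, with forces near 0. I now push gently along the arc at 1.1 mm per row.

Request:
carry_out --deltas '[[[0,0.028,0,-0.06],[0,0.028,0,-0.06],[0,0.028,0,-0.06],[0,0.028,0,-0.06],[0,0.028,0,-0.06]]]'

```text
time: 12.0
tcp_pos: [0.6824, 0.0035, 0.0635]
ee_rot: [0.404, -3.115, -0.0]
contact_force: [0.9, -2.4, 1.0]
width: 0.0292
```

```bash
cat >> h.py <<'E'
def kz():
    p=status.sense()['tcp_pos'][:2]-[.558,-.029];print("tcp r,ang",np.hypot(*p).round(4),np.degrees(np.arctan2(p[1],p[0])).round(2))
    for n,b in(("side",(355,195,420,240)),("scene",(320,240,380,310))):
        f=read_camera(n)["frame"].astype(int);m=((f[...,0]>60)&(f[...,1]<.3*f[...,0])&(f[...,2]<.3*f[...,0])).astype(np.uint8)
        k=np.zeros_like(m);k[b[1]:b[3],b[0]:b[2]]=1;m*=k
        N,l,st,ce=cv2.connectedComponentsWithStats(m)
        if N>1:
            i=1+np.argmax(st[1:,4]);print(n,st[i],ce[i].round(1))
E
python3 -c "
from h import *
kz();look('L6')"
```

```text
tcp r,ang 0.1285 14.66
side [367 204   7  14  87] [370.3 210.1]
scene [351 262   8  19  93] [354.8 271. ]
t 12.1 tcp [0.6822 0.0042 0.0635] yang 104.81 w 0.029230384025128328 F [-1.04  1.21  0.44]
```

View pics/L6.png

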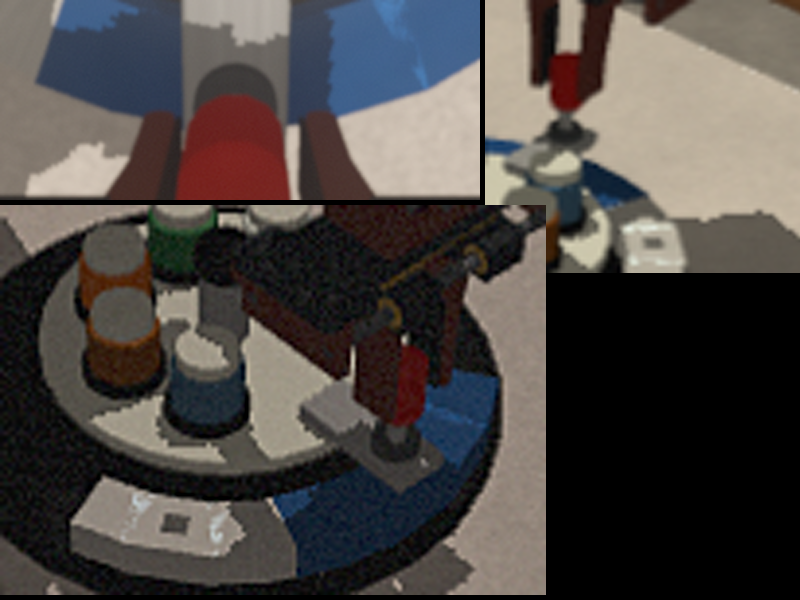

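The trailing finger is pushing and the pin is still riding. By estimate about 4 mm remains to the drop, so I use smaller steps.

Request:
carry_out --deltas '[[[0,0.02,0,-0.045],[0,0.02,0,-0.045],[0,0.02,0,-0.045],[0,0,0,0]]]'

```text
time: 12.65
tcp_pos: [0.6817, 0.006, 0.0637]
ee_rot: [0.433, -3.112, -0.0]
contact_force: [-0.1, -0.2, -0.4]
width: 0.0292
```

```bash
python3 -c "
from h import *
kz();to(None)"
```

```text
tcp r,ang 0.1286 15.78
side [365 207   9  14 102] [369.  213.3]
scene [348 264  13  20 108] [355.4 274.6]
t 12.75 tcp [0.6818 0.0058 0.0636] yang 105.84 w 0.029017874206367984 F [0.56 0.68 0.45]
```

Both views show the knob about 3.5 px lower, so it has probably dropped. I'll look.

```bash
python3 -c "
from h import *
kz();look('L7')"
```

```text
tcp r,ang 0.1286 15.69
side [365 207   9  14 102] [369.1 213.3]
scene [348 264  13  20 112] [355.2 274.3]
t 12.85 tcp [0.6818 0.0058 0.0637] yang 105.83 w 0.028960724471201016 F [ 0.39  0.45 -0.26]
```

View pics/L7.png

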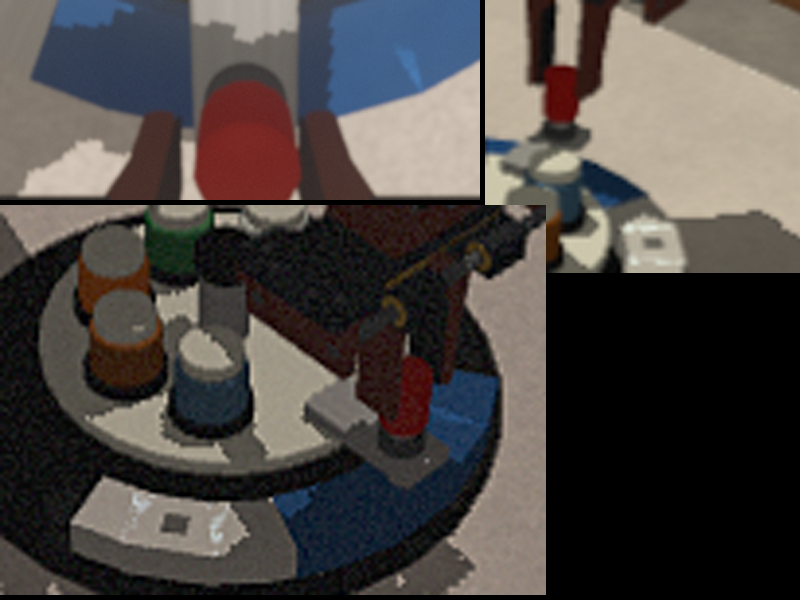

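The pin has dropped home: no stem is visible between knob and bush, as at the start. I lower 8 mm for a better hold on the knob, then push along +y to feel for the wall.

Request:
carry_out --deltas '[[[0,0,0.1,0],[0,0,0.1,0],[0,0.03,0,0],[0,0.03,0,0],[0,0,0,0]]]'

```text
time: 13.5
tcp_pos: [0.6811, 0.0082, 0.0556]
ee_rot: [0.433, -3.112, 0.0]
contact_force: [0.4, 0.8, 0.1]
width: 0.0289
```

Request:
carry_out --deltas '[[[0,0.015,0,0],[0,0.015,0,0],[0,0,0,0]]]'

```text
time: 13.8
tcp_pos: [0.6809, 0.0091, 0.0558]
ee_rot: [-0.433, 3.111, -0.0]
contact_force: [0.2, -1.7, 0.0]
width: 0.029
```

Request:
carry_out --deltas '[[[0,0.015,0,0],[0,0.01,0,0],[0,0,0,0]]]'

```text
time: 14.1
tcp_pos: [0.6806, 0.0102, 0.0558]
ee_rot: [-0.433, 3.111, -0.0]
contact_force: [0.4, -0.3, 0.5]
width: 0.0289
```

Request:
carry_out --deltas '[[[0,0.015,0,0],[0,0.01,0,0],[0,0,0,0]]]'

```text
time: 14.4
tcp_pos: [0.6803, 0.0109, 0.0557]
ee_rot: [-0.432, 3.111, -0.001]
contact_force: [1.0, -1.1, 0.0]
width: 0.029
```

Request:
carry_out --deltas '[[[0,0.01,0,0],[0,0.01,0,0],[0,0,0,0]]]'

```text
time: 14.7
tcp_pos: [0.6803, 0.011, 0.0557]
ee_rot: [-0.432, 3.111, -0.002]
contact_force: [2.2, -4.7, 0.2]
width: 0.029
```

Request:
carry_out --deltas '[[[0,0.01,0,0],[0,0.01,0,0],[0,0,0,0]]]'

```text
time: 15.0
tcp_pos: [0.6803, 0.0111, 0.0557]
ee_rot: [-0.431, 3.111, -0.004]
contact_force: [3.6, -5.8, -0.1]
width: 0.029
```

Wall felt: 6.8 N and the TCP has stopped. I raise it to about 10 N.

Request:
carry_out --deltas '[[[0,0.02,0,0],[0,0.01,0,0],[0,0,0,0]]]'

```text
time: 15.3
tcp_pos: [0.6803, 0.0112, 0.0557]
ee_rot: [-0.429, 3.111, -0.006]
contact_force: [4.7, -8.7, -1.4]
width: 0.0293
```

Request:
carry_out --deltas '[[[0,0,0,0],[0,0,0,0],[0,0,0,0],[0,0,0,0],[0,0,0,0],[0,0,0,0]]]'

```text
time: 15.9
tcp_pos: [0.6803, 0.0112, 0.0557]
ee_rot: [-0.429, 3.111, -0.006]
contact_force: [3.4, -8.7, -0.9]
width: 0.0292
```

```bash
python3 -c "
from h import *
kz();look('L8')"
```

```text
tcp r,ang 0.1288 18.19
side [364 207   8  14  93] [367.7 213.2]
scene [350 264  12  20  88] [357.  273.6]
t 16.0 tcp [0.6803 0.0112 0.0557] yang 105.72 w 0.0288031594571375 F [ 3.15 -9.12 -1.08]
```

View pics/L8.png

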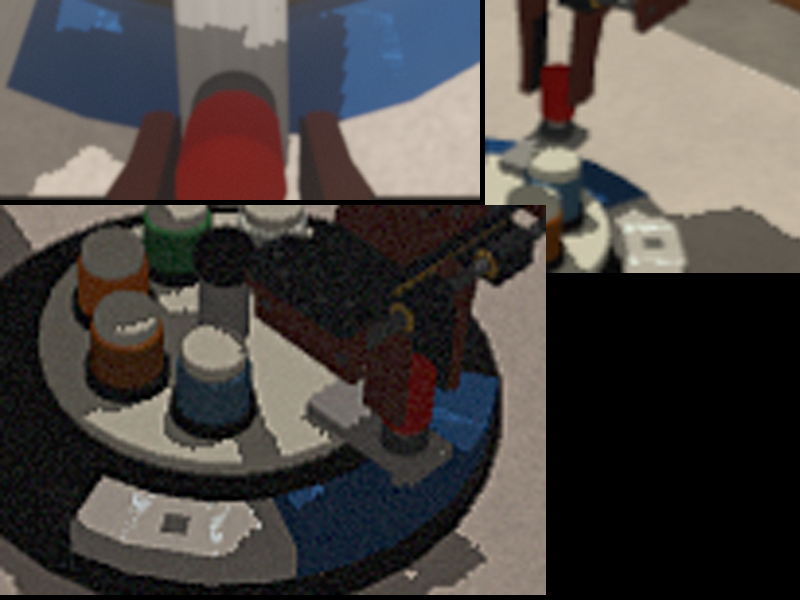

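The lock held: 9.6 N along the swing for more than 0.6 s, with the wheel stationary and the pin home. I let go: back off, open, rise straight up.

Request:
carry_out --deltas '[[[0,-0.04,0,0],[0,-0.04,0,0],[0,-0.01,0,0],[0,0,0,0]]]'

```text
time: 16.55
tcp_pos: [0.6802, 0.0108, 0.0555]
ee_rot: [0.433, -3.111, -0.001]
contact_force: [0.3, -0.9, 0.4]
width: 0.0286
```

Request:
carry_out --deltas '[[[0,0,0,0],[0,0,0,0],[0,0,0,0],[0,0,-0.2,0],[0,0,-0.4,0],[0,0,-0.6,0],[0,0,-0.8,0],[0,0,-0.8,0]]]' --hand 50

```text
time: 17.35
tcp_pos: [0.6804, 0.0104, 0.1704]
ee_rot: [-0.433, 3.111, -0.0]
contact_force: [0.8, -0.1, 0.2]
width: 0.0501
```

Request:
carry_out --deltas '[[[0.5,0,-0.8,0],[0.8,0,0,0],[0.8,0,0,0],[0,0,0,0],[0,0,0,0],[0,0,0,0]]]'

```text
time: 17.95
tcp_pos: [0.6005, -0.0124, 0.2005]
ee_rot: [-0.433, 3.11, -0.0]
contact_force: [-0.3, 0.4, 0.2]
width: 0.0499
```

```bash
python3 - <<'E'
from h import *
to(None)
s=read_camera("scene");d=read_camera("side")
cv2.imwrite("pics/f1.png",s["frame"][:,:,::-1]);cv2.imwrite("pics/f2.png",d["frame"][:,:,::-1])
kz()
E
```

```text
t 17.95 tcp [ 0.6005 -0.0124  0.2005] yang 105.85 w 0.049923206426522274 F [-0.25  0.39  0.16]
tcp r,ang 0.0457 21.47
side [365 207   8  14 106] [368.5 213.4]
scene [349 263  13  20 192] [354.7 272.3]
```

View pics/f1.png

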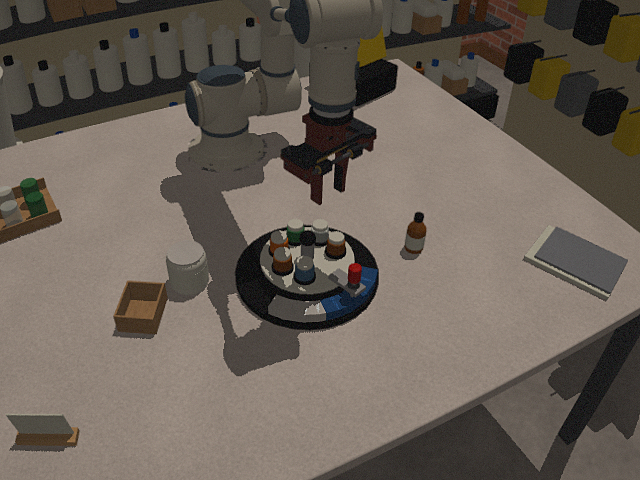

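View pics/f2.png

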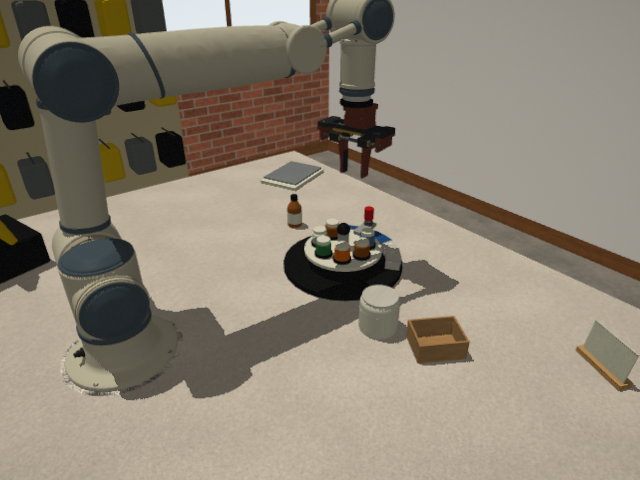

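Both views show the knob standing over the blue rail, at (355,275) in the scene view and (369,214) in the side view. The bystanders are unmoved and the gripper is clear. I'll check the knob height and then hand in.

```bash
python3 - <<'E'
from h import *
s=read_camera("scene");d=read_camera("side")
for z in (.098,.110): # predicted knob centre at hole, pin home / riding
    print(z,proj(s,[[.6815,.0107,z]]).round(1),proj(d,[[.6815,.0107,z]]).round(1))
P,e=tri(s,(355,263+10),d,(368.6,213.5));print(P,e,np.hypot(*(P[:2]-[.558,-.029])))
from workcell import manip
if .09<P[2]<.104: print(manip.sign_off())
E
```

```text
0.098 [[354.5 273.1]] [[368.4 213.4]]
0.11 [[354.9 268.7]] [[368.6 209.5]]
[0.68220891 0.01112746 0.09794408] 0.0013296512239530723 0.13052994838940185
the job is handed in; nothing more can be done
None
```

The carousel is at its next locked position with the pin home in the blue rail's hole, and the job was handed in at about 18 s of the 58 s. The sign-off reports no verdict.

**What I did**
- I gripped the red knob and drew the pin up about 15.6 mm against a spring load of about 7 N.
- I swung the wheel about 50° anticlockwise, lowered the pin gently onto the blue rail and loosened the fingers to a 29 mm cage.
- I nudged the knob on in roughly 1 mm steps until the pin dropped by itself. I had measured the hole at about 55° beforehand.
- I tried the lock sideways along the swing with 9 to 10 N for more than 0.6 s. The wheel did not move, and I let go and withdrew.

**Last checks**
- The knob centre measured 97.9 mm above the counter (98 mm means home) and 130.5 mm from the axis.
- The tub, bottle and tray looked unmoved, the gripper was clear, and the wrist force was about 0.
- The highest sideways force I read at the wrist was about 10 N. I could not measure the force on the pin itself.

**What disagreed**
- **Fingertips:** they end about 34 mm above the reported tool point, not at it. My first closing met nothing, so I lowered the gripper to suit.
- **Swing:** radial side loads reached about 5 N while the knob was gripped, from a 1 to 2 mm error in my circle.

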